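# Seat a glued phone in the press jig and snap the toggle clamp shut

## Robot

A 6-joint arm with a two-finger parallel gripper is mounted at the origin on the work surface. World frame = base frame: x ahead of the robot, y to its left, z up, the work surface at z = 0. Lengths are in m, angles in degrees, forces in N, time in s.
With the tool pointing down it reaches from about 0.375 to 0.975 m from the base axis. Payload 3.8 kg.
Tool frame: the origin (TCP) lies midway between the tips of the shut fingers; the grasp point (between the pads) lies 19 mm behind it; z points along the fingers, y is the direction in which the jaws open and shut (so a half turn about z gives the same grasp; the last joint's range is limited). The gripper opens to 85 mm and grips with 20 to 120 N. Pads are 22 mm wide; open, the fingers measure 114 mm over their backs; the gripper's body (76 mm by 85 mm) begins 54 mm behind the grasp point. The pads swing forward as they close: fully open they stand 13 mm farther back than shut.
Start: joints at [-71.671, 15.12, 91.902, -0, 72.978, -2.114], TCP at [0.236, -0.632, 0.231] pointing down, gripper open.
Joint ranges: [-150.88, 150.88], [-54.13, 125.18], [17.81, 147.31], [-75.09, 255.09], [0, 152.58], [-146.25, 146.25]. Speed limits (degrees/s): [147.25, 147.25, 180, 180, 180, 180].

## Interface

Orientations are given as [roll, pitch, yaw] about the fixed x, y, z axes, in that order (R = Rz(yaw) Ry(pitch) Rx(roll)).
In Python, from station import readout, get_image, camera_model, ticket gives the robot as it stands. The module is installed in compiled form; this text tells all that it offers.
- The arm moves only by the tool move_arm, never from a script. Its argument "steps" is a list that holds one entry, the list of rows, each a list of 5 numbers: the closure in counts, from 0 (fully open) to 255 (shut), then the shift along the world's x, y, z in cm, then the turn about the world's z in rad. In form: [[[fingers, dx, dy, dz, turn], ...]]. A call has 1 to 8 rows; each row is the pose to reach, as a shift and turn from the pose commanded when the call began; what a row does not reach only later rows make up. A row lasts 1/10 s, in which the tool goes at most 50 mm and 8.59 degrees, less where a joint would pass 70% of its speed; a pose out of reach is approached as far as the arm can. A call with a gripper value outside its range is refused whole. The fingers move at their own pace and stop on an object; the grip force is fixed at half the most. Time passes only in rows, so rows that repeat a pose let the fingers close. It gives the time, the measured TCP pose, the force and the opening at its end, in the units of the state.
- readout.read_state(): the state, without advancing time (a new reading comes with each control period).
- get_image(name): name is "scene" or "top"; returns (picture, depth): 400x640x3 uint8, red, green, blue; 400x640 float32, m along the optical axis (not along the pixel's ray), 0 where there is no reading.
- camera_model(name): a dict with "fx", "fy", "cx", "cy" (pixels), "xyz" and "attitude" of the camera in the world. Camera axes: x right, y up, looking along -z (the intrinsics and any distortion apply to the point x, -y, -z); pixel columns grow to the right and rows downward; lengths in m; the calibration is good to about 2 mm. A picture is of the moment at which its call begins. camera_model takes no time and is no camera call.
- ticket.close_job(): hands the job in, once; it reports no verdict.
The state is a dict: "t": time; "joints": joint angles; "dq": joint speeds; "effort": joint torques, N m; "ee_pos": TCP position; "eef_rot": TCP orientation; "force": force on the tool from outside, world axes, zero at the start; "ft_torque": the same for the moment, N m; "opening": opening from 0.0 (shut) to 1.0 (fully open).
Only numpy, scipy, OpenCV 4.12 (cv2) and the standard library are available. Lean on these libraries where they do the work, as an engineer would, in place of code of your own. Each camera call takes 0.05 s, during which the arm holds its last target. There are 200 camera calls.

## Task

The freshly glued phone lies in the press jig, not yet home. Without grasping or lifting anything, push the phone by its overhanging end along the guides until it is fully home against the end stop, then push the red handle of the toggle clamp over and down until it snaps past its dead point and stays locked, with the rubber foot holding the phone. Let go, and leave the other things on the mat where they are.

Things in the scene. Friction and masses are not known exactly. Their poses are not given: they have to be found in the camera images.
- jig: press jig fixed on the slate-blue mat: aluminium base, black bed, toggle clamp. Origin on top of the mat (world z = 0.004) under the phone's home place; x along the phone towards the end stop, y across, z up. The clamp stands on the -y side, pivots and handle in the plane x = 0; its raised arm is 125 mm high. Bed and base end at x = -62 mm on the robot's side; bed top 22 mm up, y +-44
- stop_face (a point): centre of the face of the end stop, a bar 34 mm high across the far end of the bed: at (74, 0, 26) mm in the jig. Home = the phone's far end touching it. Guide strips 5 mm high at y = +-38 to +-44 mm of the jig, x -48 to +70, leave the phone 2 mm of play a side
- phone: rose-gold phone, black glass up, 148 x 72 x 8 mm, about 0.18 kg, loose on the bed between the guides; origin at the centre of its underside, x towards the stop. It starts 15 to 45 mm short of the stop, near end overhanging the bed; even when home it overhangs 12 mm, so a fingertip has 22 mm of free height below that end
- phone_near_end (a point): middle of the phone's overhanging end face (the robot's side), half-way up its 8 mm; the face to push on, along the jig's +x
- phone_far_end (a point): middle of the phone's other end face, which must meet the stop; 148 mm from the near end
- clamp_handle (a joint): angle of handle to link, rad: 0 = open (start; handle up, leaning 16 degrees away from the phone), 2.0 = dead point, 2.29 = locked, handle level. The handle turns 77 degrees about the jig's x, its end moving away from the phone and down. About 1 N moves it until the foot meets the phone near 1.4, then about 5 N to 1.75, easing off to the dead point; then it snaps over. Left short, it springs back
- handle_pivot (a point): pin joining the handle to the rear of the clamp arm; it rises about 18 mm as the clamp closes and the handle turns about it meanwhile. Distance to the end of the handle 125 mm
- handle_push (a point): point on the axis of the red grip, 105 mm from handle_pivot and 20 mm from the handle's end; a good place to push. It goes from about 140 mm above the mat (open) to about 45 mm (locked); the push is square to the line from handle_pivot to here
- handle_grip: red round grip of the clamp handle, 16 mm thick, 67 mm long, its outer end 125 mm from handle_pivot; this body's origin is the link pin 20 mm from handle_pivot, not the middle of the grip
- clamp_foot: spring-loaded spindle with black rubber foot, 22 mm across, at the end of the clamp arm; its origin lies on the spindle inside the arm. Locked, it presses on the middle of the phone with about 16 N
- open_phone: opened black phone under repair, 150 x 74 x 8 mm, lying on the mat on the +y side of the jig; origin at the centre of its underside. Leave it alone
- driver: precision screwdriver with a brass-coloured handle, 138 mm long, 12 mm thick, lying on the mat beside the clamp handle; origin on the mat under its middle. Leave it alone
- suction_lifter: black suction cup with a steel ring, 54 mm across, 46 mm tall, standing on the mat on the robot's side of the clamp handle; origin at the centre of its underside. Leave it alone
- squeeze_bottle: white squeeze bottle with red tip, 45 mm across, 126 mm tall, standing behind the end stop; origin at the centre of its underside. Leave it alone
- pump_dispenser: conical glass pump dispenser with steel top, 92 mm across, 150 mm tall, standing to one side; origin at the centre of its underside. Leave it alone
- spray_bottle: small clear spray bottle with orange head, 36 mm across, 108 mm tall, standing to one side; origin at the centre of its underside. Leave it alone
- flux_jar: small amber jar with black lid, 50 mm across, 42 mm tall, standing to one side; origin at the centre of its underside. Leave it alone
- tweezers: steel tweezers, 118 mm long, 8 mm tall, lying on the mat to the robot's left; origin on the mat under their middle. Leave it alone
Mind the look-alikes: they are no part of the job. Leave any green look-alike of the phone alone.

How it is judged (in metres and radians):
On the way, in this order (a step that is already met when the one before it is completed fails the run):
1. the phone is pushed home against the end stop while the clamp is still open (x of phone_far_end in the frame of jig above 0.071 m and value of joint clamp_handle below 0.5 rad), for 0.2 s.
2. the fingers push the red grip of the handle towards the dead point (contact force between the fingers and handle_grip above 0.5 N and value of joint clamp_handle between 1 and 1.95 rad).
3. the handle is past its dead point and locked (value of joint clamp_handle above 2.2 rad), for 0.2 s.
At the end, for the whole second after the job is handed in: The handle is past its dead point and locked (joint above 2.2), the rubber foot presses on the phone with more than 6 N, and the phone lies flat on the bed, at rest, its far end within 3 mm of the end stop (value of joint clamp_handle above 2.2 rad and x of phone_far_end in the frame of jig above 0.071 m and contact force between clamp_foot and phone above 6 N and linear speed of phone below 0.01 m/s and z of each of phone_near_end, phone_far_end in the frame of jig below 0.032 m); the robot touches nothing.
It fails at once if the phone is lifted or tipped: an end more than 6 mm above its place on the bed (not (z of phone_near_end in the frame of jig below 0.032 m) or not (z of phone_far_end in the frame of jig below 0.032 m)).
It fails at once if any bystander on the mat is moved more than 15 mm (distance of any of open_phone, driver, suction_lifter, squeeze_bottle, pump_dispenser, spray_bottle, flux_jar, tweezers from where it was at the start of the episode above 0.015 m).
It also fails if it takes over 48 s, if anything falls off the work surface, if the arm or the gripper's body presses on something with over 40 N, if the wrist force passes 120 N, or if a joint passes its speed limit or range.

## Working session

There is one attempt and no reset: what is moved stays moved. The work goes in short steps, Python scripts to look and compute and a tool call to move; the robot and the scene stay as the last step left them, time stands still between calls to the robot, and variables do not carry over. Pictures are saved under pics/ and viewed, about 8 in all and at most 12, crops included, and the job is handed in when it is done.

Besides the shell and the picture viewer there is one more tool, called as a command line: name --argument value ..., lists and objects as JSON in quotes. move_arm: Moves the arm, as the interface text tells. Its arguments: {"type":"object","properties":{"steps":{"type":"array","items":{"type":"array","items":{"type":"array","items":{"type":"number"}}}}},"required":["steps"]}

```bash
mkdir -p pics
cat > h.py <<'E'
import numpy as np, cv2
from scipy.spatial.transform import Rotation as R
from station import readout,get_image,camera_model,ticket
def cloud(n):
    p,d=get_image(n); m=camera_model(n)
    return p,d,m
def rot(m):
    a=np.array(m["attitude"],float)
    return a if a.shape==(3,3) else R.from_euler('xyz',a,degrees=True).as_matrix()
def ray(m,u,v): return rot(m)@np.array([(u-m["cx"])/m["fx"],-(v-m["cy"])/m["fy"],-1.])
def plane(m,u,v,z):
    r=ray(m,u,v);c=np.array(m["xyz"]);return c+r*(z-c[2])/r[2]
def pts(d,m):
    v,u=np.mgrid[:400,:640]
    c=np.stack([(u-m["cx"])/m["fx"]*d,-(v-m["cy"])/m["fy"]*d,-d],-1)
    return c@rot(m).T+np.array(m["xyz"])
E
python3 - <<'E'
from h import *
for n in("scene","top"):
    p,d,m=cloud(n);print(n,m,(d>0).mean())
    cv2.imwrite(f"pics/{n}0.png",p[:,:,::-1]);np.savez(f"{n}0.npz",p=p,d=d)
print(readout.read_state())
E
```

```text
scene {'fx': 412.5059622268004, 'fy': 412.5059622268004, 'cx': 326.96344761118235, 'cy': 201.98765739408515, 'xyz': array([ 1.03691457, -0.52512568,  0.86147679]), 'attitude': array([46.86875323, -0.78429791, 45.37729597])} 0.995890625
top {'fx': 475.0443271170975, 'fy': 475.0443271170975, 'cx': 317.98522732141635, 'cy': 200.4293485547102, 'xyz': array([0.23323011, 0.01479296, 1.55735289]), 'attitude': array([  9.16068859,   0.68559406, -88.64166747])} 0.99606640625
{'t': 0.1, 'joints': array([-7.16724263e+01,  1.51664980e+01,  9.19732047e+01, -2.48529672e-03,
        7.29780571e+01, -2.11264646e+00]), 'dq': array([ 0.10259538, -0.0540598 , -0.08755308,  0.09311938,  0.0368923 ,
        0.00245431]), 'effort': array([ 6.03991266e-04, -5.16707110e+01, -3.68589914e+01, -6.77760568e-05,
        6.30301874e-03,  1.64178380e-05]), 'ee_pos': array([ 0.23552411, -0.63187096,  0.23006917]), 'eef_rot': array([-1.79882233e+02, -1.96781876e-03,  2.04409481e+01]), 'force': array([0.48832334, 1.42336478, 0.31120751]), 'ft_torque': array([-0.00884921,  0.00346915, -0.04570353]), 'opening': 0.9988025281799713}
```

View pics/scene0.png

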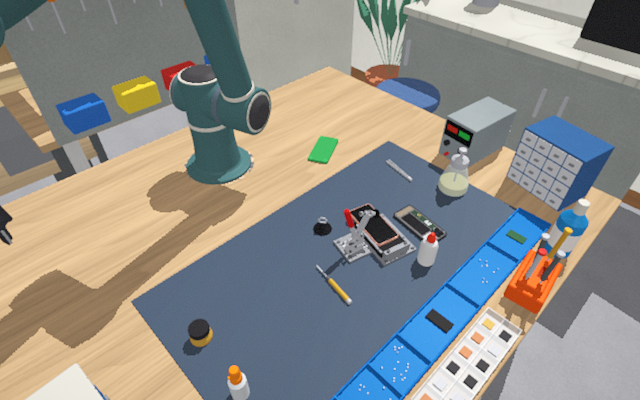

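View pics/top0.png

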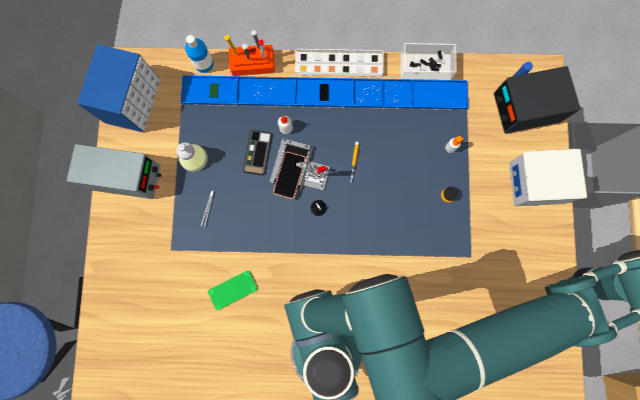

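Top view: the jig with the rose-gold phone is at about (291,170), and the clamp with its red grip at (320,170). The suction lifter is at (318,208) and the driver at (355,160). Things that could be taken for the phone are the opened phone at (257,150) and the green one at (233,290). The description picks the one in the jig, so I'll check that in a close crop.

Run:
```python
from h import *
D={n:np.load(n+"0.npz") for n in("scene","top")}
a=cv2.resize(D["top"]["p"][105:225,235:375],None,fx=5,fy=5,interpolation=cv2.INTER_CUBIC)
cv2.imwrite("pics/top_c.png",a[:,:,::-1])
b=cv2.resize(D["scene"]["p"][185:305,305:445],None,fx=5,fy=5,interpolation=cv2.INTER_CUBIC)
cv2.imwrite("pics/scene_c.png",b[:,:,::-1])
for n in D:
    P=pts(D[n]["d"],camera_model(n));p=D[n]["p"].astype(int)
    roi=(P[...,0]>.35)&(P[...,0]<.75)&(P[...,1]>-.15)&(P[...,1]<.25)
    red=roi&(p[...,0]>140)&(p[...,1]<60)&(p[...,2]<60)&(P[...,2]>.06)
    Q=P[red];print(n,"red",red.sum(),np.c_[np.argwhere(red)[:,::-1],(Q*1000).round()].astype(int)[::4].tolist())
    h=roi&(P[...,2]>.0285)&(P[...,2]<.0365)
    lab=cv2.connectedComponentsWithStats(h.astype(np.uint8))
    for i in range(1,lab[0]):
        if lab[2][i,4]>60:
            q=P[lab[1]==i];print(n,lab[2][i],q.mean(0).round(4),q[:,2].std().round(4),cv2.minAreaRect((q[:,:2]*1000).astype(np.float32)))
```

```text
scene red 136 [[345, 210, 560, 21, 159], [345, 211, 560, 21, 154], [344, 212, 560, 18, 153], [348, 212, 567, 24, 154], [346, 213, 566, 19, 153], [345, 214, 564, 17, 150], [349, 214, 570, 26, 148], [348, 215, 569, 23, 145], [346, 216, 566, 19, 143], [350, 216, 571, 29, 139], [349, 217, 570, 27, 137], [347, 218, 568, 22, 135], [351, 218, 570, 35, 127], [349, 219, 570, 27, 129], [348, 220, 568, 25, 126], [348, 221, 568, 26, 121], [352, 221, 569, 40, 113], [350, 222, 571, 30, 117], [349, 223, 569, 29, 113], [349, 224, 568, 31, 107], [349, 225, 568, 31, 103], [349, 226, 567, 32, 98], [429, 235, 730, 149, 104], [429, 236, 731, 147, 103], [433, 236, 738, 154, 103], [430, 237, 734, 149, 100], [434, 237, 741, 155, 101], [430, 238, 735, 147, 99], [434, 238, 741, 156, 97], [430, 239, 737, 145, 98], [434, 239, 743, 155, 95], [431, 240, 738, 150, 91], [429, 241, 735, 146, 89], [433, 241, 743, 152, 90]]
scene [350 203  23  23 190] [0.509  0.143  0.0335] 0.0015 ((509.35699462890625, 143.31405639648438), (45.97334289550781, 91.66297912597656), 7.347009181976318)
scene [362 213  45  40 735] [0.598  0.1287 0.0331] 0.0019 ((600.5563354492188, 128.0562744140625), (89.67759704589844, 122.76805877685547), 75.80859375)
top red 64 [[284, 117, 733, 152, 107], [284, 118, 730, 152, 107], [282, 119, 726, 158, 109], [286, 119, 730, 147, 98], [284, 120, 723, 152, 108], [283, 121, 722, 156, 100], [282, 122, 719, 159, 101], [322, 166, 564, 27, 157], [321, 167, 560, 30, 161], [318, 168, 565, 40, 124], [322, 168, 557, 27, 161], [318, 169, 561, 40, 131], [322, 169, 555, 27, 158], [319, 170, 557, 36, 132], [323, 170, 553, 24, 151], [321, 171, 554, 30, 135]]
top [273 147  37  52 758] [0.5652 0.1366 0.0327] 0.0022 ((576.25048828125, 134.4898223876953), (88.17015838623047, 177.23541259765625), 75.87376403808594)
```

View pics/top_c.png

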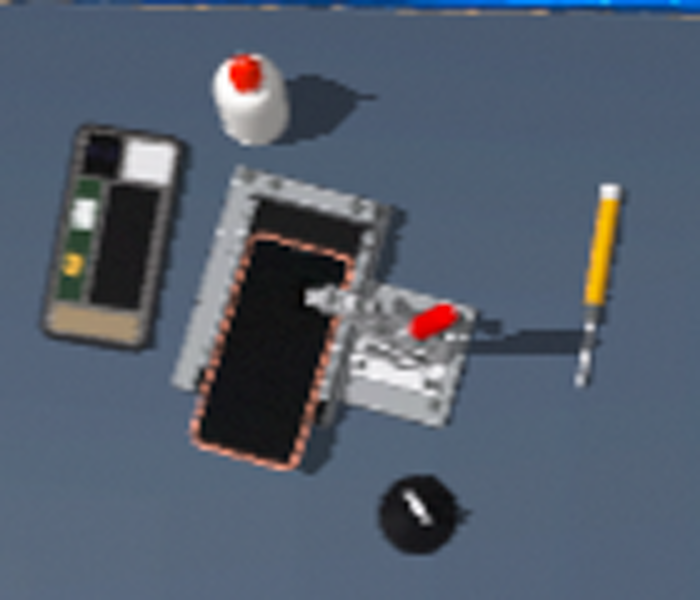

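View pics/scene_c.png

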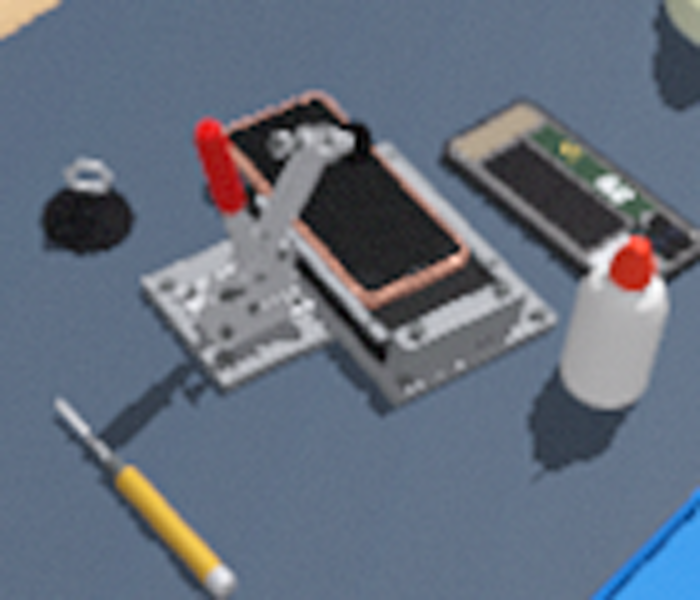

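The crops show the rose-gold phone in the jig. Its near end runs about (195,445)–(296,468) in the top crop, the far end is short of the stop bar, and the handle is upright. Next I'll compute the poses.

Run:
```python
from h import *
m=camera_model("top");f=lambda u,v,z:plane(m,235+u/5,105+v/5,z)
nl,nr,fl,fr=[f(*q,.034)[:2] for q in((193,442),(297,469),(253,234),(355,258))]
print("phone",nl,nr,fl,fr,"L",np.linalg.norm((nl+nr-fl-fr)/2),"W",np.linalg.norm(nl-nr))
dx=(fl+fr-nl-nr)/2;print("heading",np.degrees(np.arctan2(dx[1],dx[0])))
s1,s2=f(258,197,.038)[:2],f(375,222,.038)[:2];print("stop",s1,s2,np.degrees(np.arctan2(*(s1-s2)[::-1]))-90)
D=np.load("top0.npz");S=np.load("scene0.npz")
a=np.radians(-14.15);ex=np.array([np.cos(a),np.sin(a)]);ey=np.array([-ex[1],ex[0]])
Cn=(nl+nr)/2;Cs=(s1+s2)/2
far=(fl+fr)/2
print("gap",(Cs-far)@ex)
# stop face x=74 along phone axis
o=far+ex*((Cs-far)@ex-.074);print("jig origin",o,"near end jig x",(Cn-o)@ex,"near",Cn)
for n,q in(("scene",S),("top",D)):
    P=pts(q["d"],camera_model(n));p=q["p"].astype(int)
    r=(p[...,0]>140)&(p[...,1]<60)&(p[...,2]<60)&(P[...,2]>.06)&(P[...,0]>.5)&(P[...,0]<.6)&(abs(P[...,1])<.1)
    Q=P[r];J=np.c_[(Q[:,:2]-o)@ex,(Q[:,:2]-o)@ey,Q[:,2]]*1000
    for lo in range(80,170,15):
        k=J[(J[:,2]>=lo)&(J[:,2]<lo+15)]
        if len(k):print(n,lo,len(k),k.mean(0).round(1),k.min(0).round(1),k.max(0).round(1))
    h=(P[...,2]>.06)&(np.hypot(*(P[...,:2]-o).transpose(2,0,1))<.13)&~r
    J=np.c_[(P[h][:,:2]-o)@ex,(P[h][:,:2]-o)@ey,P[h][:,2]]*1000
    for lo in range(60,140,20):
        k=J[(J[:,2]>=lo)&(J[:,2]<lo+20)]
        if len(k):print(n,"arm",lo,len(k),k.min(0).round(),k.max(0).round())
for nm,c in(("lifter",(418,515)),("bottle",(250,80)),("driver",(585,380))):
    q=f(*c,.02)[:2]-o;print(nm,q@ex,q@ey)
```

```text
phone [0.49845677 0.18405824] [0.48209883 0.1156587 ] [0.63885811 0.14973972] [0.62394036 0.08183894] L 0.145175642186935 W 0.07032836792211503
heading -13.572486806200775
stop [0.66304002 0.14694842] [0.64759107 0.06914664] -11.231025927361046
gap 0.0250832316630382
jig origin [0.58396665 0.12774758] near end jig x -0.09625149924707942 near [0.4902778  0.14985847]
scene 95 13 [  9.3 -94.1 103.4] [   7.  -100.4   98.1] [ 11.2 -90.  109.3]
scene 110 19 [  9.5 -97.5 117.5] [   6.6 -104.2  110.4] [ 12.3 -88.7 124.8]
scene 125 22 [   9.4 -102.4  132.7] [   4.7 -109.5  125.2] [ 13.2 -93.6 139.4]
scene 140 25 [   8.6 -107.1  148.6] [   3.  -112.5  142.3] [ 12.3 -99.1 154.8]
scene 155 9 [   6.5 -106.7  157.1] [   3.  -109.7  155.5] [   9.5 -102.9  158.9]
scene arm 60 69 [ -4. -90.  60.] [120.  54.  80.]
scene arm 80 73 [ -5. -99.  80.] [ 14. -14. 100.]
scene arm 100 94 [  -6. -105.  100.] [ 16.  -7. 120.]
scene arm 120 45 [  -4. -110.  120.] [ 11. -41. 136.]
top 95 2 [ -4.6 -93.5 106.7] [ -4.9 -95.2 103.5] [ -4.3 -91.8 110. ]
top 110 4 [ -2.7 -93.9 120.1] [ -5.6 -98.7 114.4] [  3.4 -89.9 124.4]
top 125 7 [ -2.8 -95.3 133.5] [  -6.1 -102.   129.6] [  1.4 -91.2 137.2]
top 140 10 [  -2.  -102.7  149.6] [  -6.1 -112.4  142.5] [  2.8 -96.9 154.9]
top 155 13 [   1.3 -105.6  158.1] [  -3.8 -110.7  155.1] [   6.9 -100.4  161.4]
top arm 60 27 [ -5. -87.  61.] [122.  63.  79.]
top arm 80 14 [ -5. -85.  80.] [  7. -43. 100.]
top arm 100 67 [ -9. -89. 100.] [ 13.  -7. 119.]
top arm 120 29 [  -5. -105.  120.] [  9. -29. 137.]
lifter -0.10212304775751534 -0.11989292996973853
bottle 0.15339072359878045 0.06853181225094197
driver 0.013812141288143665 -0.2020348156048563
```

The phone is about 25 mm short of the stop, the heading is about -14°, and the sizes agree (145×70 mm measured against 148×72). I'll move to a point behind the phone's near end with the fingers shut.

move_arm --steps '[[[255,25,31,0,-0.6],[255,25,31,0,-0.6],[255,25,31,0,-0.6],[255,25,31,0,-0.6],[255,25,31,0,-0.6],[255,25,31,0,-0.6],[255,25,31,0,-0.6],[255,25,31,0,-0.6]]]'

```text
t: 0.9
ee_pos: [0.4858, -0.3213, 0.2309]
eef_rot: [-180.0, 0.0, -13.9]
force: [0.6, -0.9, 0.9]
opening: 0.002
```

move_arm --steps '[[[255,-3.5,48.3,0,0],[255,-3.5,48.3,0,0],[255,-3.5,48.3,0,0],[255,-3.5,48.3,0,0],[255,-3.5,48.3,0,0],[255,-3.5,48.3,0,0],[255,-3.5,48.3,0,0],[255,-3.5,48.3,0,0]]]'

```text
t: 1.7
ee_pos: [0.4554, 0.0775, 0.2311]
eef_rot: [-180.0, -0.0, -14.0]
force: [1.2, 0.2, -1.0]
opening: 0.0
```

move_arm --steps '[[[255,-0.5,8.3,0,0],[255,-0.5,8.3,0,0],[255,-0.5,8.3,-8,0],[255,-0.5,8.3,-15,0],[255,-0.5,8.3,-19,0],[255,-0.5,8.3,-21.5,0],[255,-0.5,8.3,-21.5,0],[255,-0.5,8.3,-21.5,0]]]'

```text
t: 2.5
ee_pos: [0.4472, 0.1576, 0.0125]
eef_rot: [179.7, 0.4, -13.9]
force: [0.2, 0.0, 0.7]
opening: -0.001
```

Run:
```python
from h import *
p,d,m=cloud("scene");a=cv2.resize(p[170:290,300:440],None,fx=5,fy=5,interpolation=cv2.INTER_CUBIC)
cv2.imwrite("pics/s1.png",a[:,:,::-1]);s=readout.read_state();print(s["ee_pos"],s["force"])
o=np.array([.584,.1277]);t=np.radians(-14.);ex=np.array([np.cos(t),np.sin(t)]);q=s["ee_pos"][:2]-o
print(q@ex,q@[-ex[1],ex[0]])
```

```text
[0.44952398 0.15821394 0.01474284] [ 0.92009314 -0.19625646  0.20323757]
-0.13786350112241302 -0.0029251494551619287
```

View pics/s1.png

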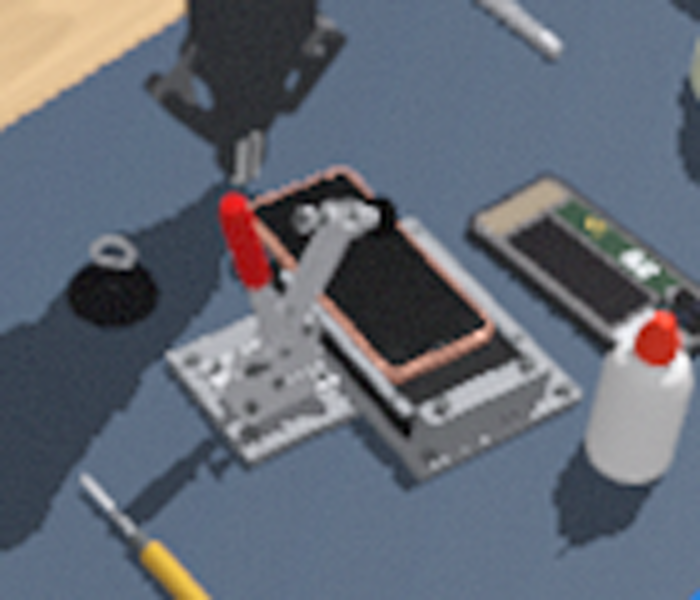

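Fingers are behind the near end, with their tip at crop (248,150), and nothing has been disturbed. I'll push slowly along jig +x.

move_arm --steps '[[[255,1.0,0.1,0,0],[255,1.9,-0.2,0,0],[255,2.5,-0.3,0,0],[255,2.9,-0.4,0,0],[255,3.3,-0.5,0,0],[255,3.7,-0.6,0,0],[255,4.05,-0.7,0,0],[255,4.35,-0.8,0,0]]]'

```text
t: 3.35
ee_pos: [0.4946, 0.1506, 0.0162]
eef_rot: [180.0, 0.0, -13.9]
force: [-2.4, 1.0, 1.6]
opening: 0.004
```

move_arm --steps '[[[255,0.2,-0.05,0,0],[255,0.4,-0.1,0,0],[255,0.55,-0.14,0,0],[255,0.7,-0.18,0,0],[255,0.7,-0.18,0,0]]]'

```text
t: 3.85
ee_pos: [0.5021, 0.1488, 0.0162]
eef_rot: [-180.0, -0.0, -13.9]
force: [-1.3, 1.0, 0.8]
opening: 0.004
```

move_arm --steps '[[[255,0.1,-0.02,0,0],[255,0.2,-0.05,0,0],[255,0.3,-0.07,0,0],[255,0.3,-0.07,0,0]]]'

```text
t: 4.25
ee_pos: [0.5049, 0.1481, 0.0162]
eef_rot: [-180.0, -0.0, -13.9]
force: [-1.4, 1.0, 0.7]
opening: 0.001
```

Run:
```python
from h import *
p,d,m=cloud("scene");a=cv2.resize(p[190:280,320:440],None,fx=6,fy=6,interpolation=cv2.INTER_CUBIC)
cv2.imwrite("pics/s2.png",a[:,:,::-1]);s=readout.read_state();print(s["ee_pos"],s["force"])
```

```text
[0.50484507 0.14811999 0.01622797] [-0.73418368 -0.09227708  1.19355631]
```

View pics/s2.png

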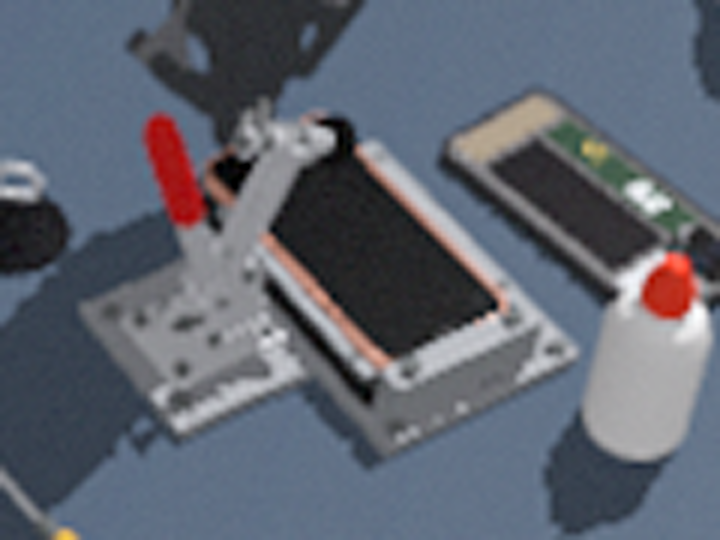

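The far rose edge is now at or behind the stop bar (crop 385,355 to 505,305), but the force hasn't risen yet. I'll push on in small steps.

move_arm --steps '[[[255,0.1,-0.02,0,0],[255,0.2,-0.05,0,0],[255,0.2,-0.05,0,0]]]'

```text
t: 4.6
ee_pos: [0.5049, 0.1481, 0.0162]
eef_rot: [180.0, 0.2, -14.0]
force: [-7.4, 3.0, 5.7]
opening: 0.0
```

move_arm --steps '[[[255,0.1,-0.02,0,0],[255,0.2,-0.05,0,0],[255,0.2,-0.05,0,0]]]'

```text
t: 4.9
ee_pos: [0.5049, 0.148, 0.0161]
eef_rot: [179.9, 0.4, -14.0]
force: [-13.6, 5.0, 11.7]
opening: -0.001
```

The TCP has stopped while the force climbs to 14 N, so the phone is home. Back off and rise.

move_arm --steps '[[[255,-1.5,0.4,0,0],[255,-4,1.0,0,0],[255,-4,1.0,4,0],[255,-4,1.0,9,0],[255,-4,1.0,14,0],[255,-4,1.0,19,0],[255,-4,1.0,19,0]]]'

```text
t: 5.6
ee_pos: [0.4746, 0.1587, 0.2155]
eef_rot: [-179.5, -0.9, -13.9]
force: [1.3, 0.5, 0.8]
opening: -0.004
```

Run:
```python
from h import *
p,d,m=cloud("scene");a=cv2.resize(p[190:280,320:440],None,fx=6,fy=6,interpolation=cv2.INTER_CUBIC)
cv2.imwrite("pics/s3.png",a[:,:,::-1]);s=readout.read_state();print(s["ee_pos"],s["force"],s["joints"])
o=np.array([.584,.1277]);t=np.radians(-14.);ex=np.array([np.cos(t),np.sin(t)]);ey=np.array([-ex[1],ex[0]])
P=pts(d,m);Q=P-[*o,0];J=np.stack([Q[...,:2]@ex,Q[...,:2]@ey,P[...,2]],-1)*1000
k=(abs(J[...,0])<25)&(J[...,1]<0)&(J[...,1]>-130)&(J[...,2]>60)&(J[...,2]<170)
red=(p[...,0]>110)&(p[...,1]<70)
for z in range(60,170,10):
    s=k&(J[...,2]>=z)&(J[...,2]<z+10)
    g=J[s&~red];r=J[s&red]
    print(z,"grey",np.sort(g[:,1]).round().astype(int).tolist()[::4],"red",(r.min(0).round(),r.max(0).round()) if len(r) else "")
```

```text
[0.47248469 0.15809686 0.21170192] [0.2660558  0.08263602 0.45474699] [ 1.56588348e+01 -3.92732941e+00  1.14819568e+02 -3.51771080e-02
  6.84134465e+01  1.19600551e+02]
60 grey [-87, -80, -75, -69, -66, -64, -61, -56] red 
70 grey [-91, -88, -81, -64, -61, -60, -58, -55, -52] red 
80 grey [-93, -88, -84, -59, -57, -55, -53, -51, -48] red (array([  5., -89.,  89.]), array([  5., -83.,  89.]))
90 grey [-97, -55, -53, -51, -49, -47, -43, -19] red (array([  7., -97.,  97.]), array([  9., -89., 100.]))
100 grey [-101, -49, -47, -44, -40, -23, -20, -18, -16, -15, -13, -11] red (array([   4., -102.,  100.]), array([ 10., -89., 110.]))
110 grey [-103, -49, -46, -44, -38, -35, -33, -32, -30, -24, -17, -13, -9] red (array([   6., -104.,  111.]), array([ 11., -89., 120.]))
120 grey [-108, -65, -64, -63, -59, -55, -50, -47, -44, -42, -29] red (array([   5., -104.,  120.]), array([ 11., -93., 130.]))
130 grey [-62] red (array([   5., -110.,  130.]), array([ 12., -98., 140.]))
140 grey [-113] red (array([   3., -112.,  140.]), array([ 11., -97., 150.]))
150 grey [-110] red (array([   2., -114.,  151.]), array([  10., -103.,  160.]))
160 grey [] red (array([  10., -108.,  160.]), array([  10., -108.,  160.]))
```

View pics/s3.png

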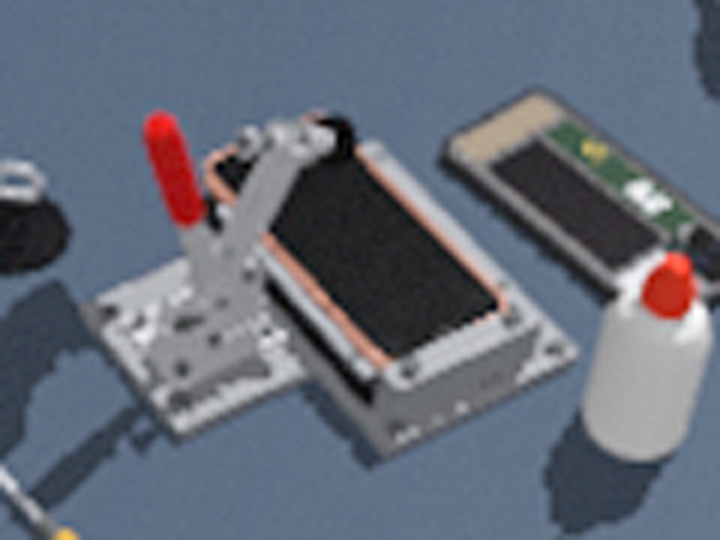

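The phone is home: its far edge is hidden behind the stop bar and the near edge is at crop (210,160). The clamp is still open, with the grip top at (160,120). I'll move the fingers to the phone side of the grip, above the clamp arm.

move_arm --steps '[[[255,4,-4,0,0],[255,7,-8,0,0],[255,9.4,-10.7,0,0],[255,9.4,-10.7,0,0],[255,9.4,-10.7,-4,0],[255,9.4,-10.7,-6.8,0],[255,9.4,-10.7,-6.8,0]]]'

```text
t: 6.35
ee_pos: [0.5574, 0.0501, 0.1319]
eef_rot: [179.8, 0.6, -13.9]
force: [-0.5, -0.2, -1.0]
opening: 0.002
```

Run:
```python
from h import *
p,d,m=cloud("scene");a=cv2.resize(p[160:280,300:440],None,fx=5,fy=5,interpolation=cv2.INTER_CUBIC)
cv2.imwrite("pics/s4.png",a[:,:,::-1]);s=readout.read_state();print(s["ee_pos"],s["force"])
o=np.array([.584,.1277]);t=np.radians(-14.);ex=np.array([np.cos(t),np.sin(t)]);q=s["ee_pos"][:2]-o
print(q@ex,q@[-ex[1],ex[0]])
```

```text
[0.55937979 0.05031939 0.13463214] [-0.45002488 -0.6142907   0.35553027]
-0.005168818996518091 -0.08103824159968456
```

View pics/s4.png

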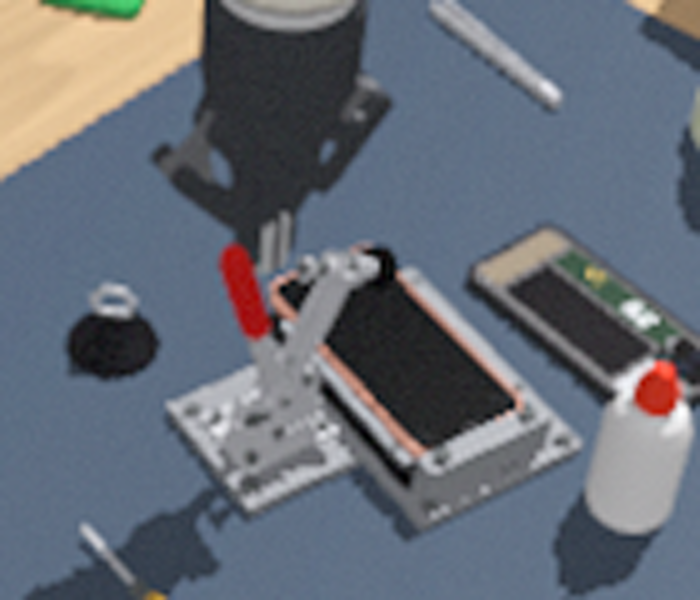

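The fingers stand between grip and arm without touching, at about (275,240), with the grip at (245,290). I'll push the handle over in steps along its arc.

move_arm --steps '[[[255,0.4,-0.8,0,0],[255,0.25,-1.5,0,0],[255,0.05,-2.2,0,0],[255,-0.1,-2.9,0,0],[255,-0.3,-3.6,-0.2,0],[255,-0.45,-4.2,-0.5,0],[255,-0.6,-4.9,-0.8,0],[255,-0.6,-5.0,-0.9,0]]]'

```text
t: 7.2
ee_pos: [0.5561, -0.0007, 0.1288]
eef_rot: [180.0, 0.0, -14.0]
force: [0.4, -0.6, 0.6]
opening: 0.0
```

Run:
```python
from h import *
p,d,m=cloud("scene");a=cv2.resize(p[180:300,280:420],None,fx=5,fy=5,interpolation=cv2.INTER_CUBIC)
cv2.imwrite("pics/s5.png",a[:,:,::-1]);s=readout.read_state();print(s["ee_pos"],s["force"])
o=np.array([.584,.1277]);t=np.radians(-14.);ex=np.array([np.cos(t),np.sin(t)]);ey=np.array([-ex[1],ex[0]]);q=s["ee_pos"][:2]-o
print(q@ex,q@ey)
P=pts(d,m);r=(p[...,0]>120)&(p[...,1]<60)&(p[...,2]<60)&(P[...,2]>.04)&(np.hypot(P[...,0]-.55,P[...,1])<.1)
J=np.c_[(P[r][:,:2]-o)@ex,(P[r][:,:2]-o)@ey,P[r][:,2]]*1000
J=J[np.argsort(J[:,2])];print(len(J),J[::12].round().astype(int).tolist())
```

```text
[ 5.56126133e-01 -4.87962802e-04  1.28624341e-01] [0.40243608 0.61535533 0.02771028]
0.0039655807154828585 -0.13112353126231435
92 [[9, -119, 90], [9, -119, 101], [9, -129, 110], [8, -146, 118], [10, -147, 124], [8, -143, 131], [9, -152, 136], [4, -161, 140]]
```

View pics/s5.png

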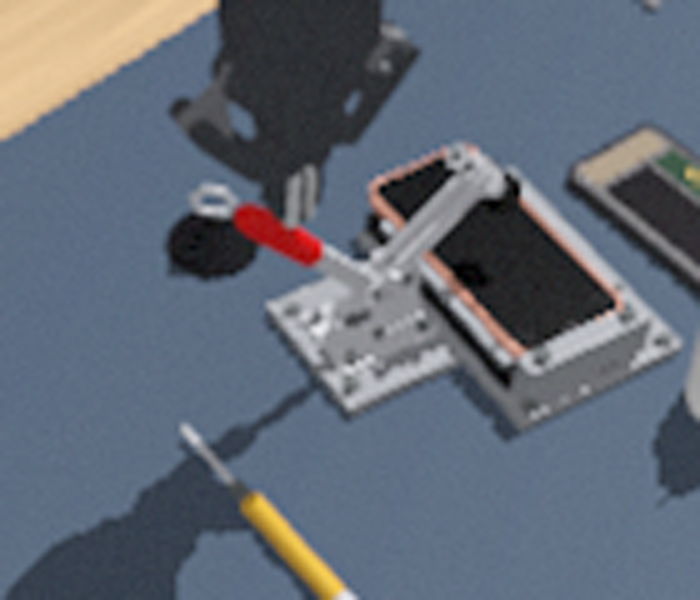

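The handle is at roughly 45° (grip from (245,220) to (315,250)) with the fingers behind it, and the bystanders are in place. I'll continue round the arc.

move_arm --steps '[[[255,-0.15,-0.6,-0.5,0],[255,-0.3,-1.2,-1.1,0],[255,-0.45,-1.75,-1.7,0],[255,-0.55,-2.2,-2.4,0],[255,-0.65,-2.6,-3.0,0],[255,-0.73,-2.9,-3.7,0],[255,-0.8,-3.2,-4.5,0],[255,-0.85,-3.4,-5.2,0]]]'

```text
t: 8.05
ee_pos: [0.5484, -0.0341, 0.077]
eef_rot: [-180.0, -0.0, -14.0]
force: [0.5, 0.4, 2.8]
opening: -0.001
```

Run:
```python
from h import *
p,d,m=cloud("scene");a=cv2.resize(p[180:300,280:420],None,fx=5,fy=5,interpolation=cv2.INTER_CUBIC)
cv2.imwrite("pics/s6.png",a[:,:,::-1]);s=readout.read_state();print(s["ee_pos"],s["force"])
o=np.array([.584,.1277]);t=np.radians(-14.);ex=np.array([np.cos(t),np.sin(t)]);ey=np.array([-ex[1],ex[0]]);q=s["ee_pos"][:2]-o
print(q@ex,q@ey)
P=pts(d,m);r=(p[...,0]>120)&(p[...,1]<60)&(p[...,2]<60)&(P[...,2]>.03)&(np.hypot(P[...,0]-.55,P[...,1])<.1)
J=np.c_[(P[r][:,:2]-o)@ex,(P[r][:,:2]-o)@ey,P[r][:,2]]*1000
J=J[np.argsort(J[:,1])];print(len(J),J[::12].round().astype(int).tolist())
```

```text
[ 0.54746664 -0.03415237  0.0755722 ] [ 0.35910697 -1.04054199  0.93511216]
0.003707463439313047 -0.16588288006576668
86 [[6, -202, 77], [3, -194, 81], [7, -188, 77], [7, -182, 78], [9, -177, 81], [11, -167, 69], [8, -147, 70], [9, -139, 71]]
```

View pics/s6.png

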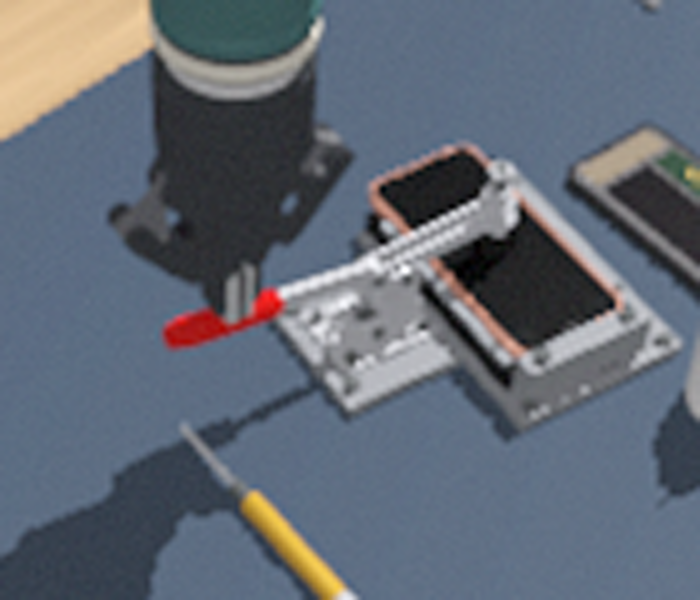

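The fingers rest on top of the grip at about (240,310) with the handle nearly level. I'll press straight down.

move_arm --steps '[[[255,0,0,-0.4,0],[255,0,0,-0.8,0],[255,0,0,-1.2,0],[255,0,0,-1.5,0],[255,0,0,-1.5,0]]]'

```text
t: 8.6
ee_pos: [0.5475, -0.0336, 0.0614]
eef_rot: [180.0, 0.1, -13.9]
force: [0.2, 1.0, 1.4]
opening: 0.001
```

move_arm --steps '[[[255,0,0,-0.3,0],[255,0,0,-0.5,0],[255,0,0,-0.5,0]]]'

```text
t: 8.9
ee_pos: [0.5488, -0.0339, 0.0586]
eef_rot: [-180.0, -0.0, -13.9]
force: [-3.0, -0.7, 8.6]
opening: 0.003
```

move_arm --steps '[[[255,0,0,-0.3,0],[255,0,0,-0.3,0]]]'

```text
t: 9.1
ee_pos: [0.5491, -0.034, 0.0572]
eef_rot: [180.0, -0.1, -13.9]
force: [-7.8, 0.7, 19.3]
opening: -0.005
```

move_arm --steps '[[[255,0,0,2,0],[255,0,0,6,0],[255,0,0,11,0],[255,-5,0,15,0],[255,-10,0,15,0],[255,-10,0,15,0]]]'

```text
t: 9.7
ee_pos: [0.4452, -0.0337, 0.2055]
eef_rot: [180.0, -0.0, -13.9]
force: [-0.1, 0.5, -0.3]
opening: -0.003
```

Run:
```python
from h import *
p,d,m=cloud("scene");a=cv2.resize(p[180:300,280:420],None,fx=5,fy=5,interpolation=cv2.INTER_CUBIC)
cv2.imwrite("pics/s7.png",a[:,:,::-1]);s=readout.read_state();print(s["ee_pos"],s["force"])
o=np.array([.584,.1277]);t=np.radians(-14.);ex=np.array([np.cos(t),np.sin(t)]);ey=np.array([-ex[1],ex[0]])
P=pts(d,m);r=(p[...,0]>120)&(p[...,1]<60)&(p[...,2]<60)&(P[...,2]>.03)&(np.hypot(P[...,0]-.55,P[...,1])<.1)
J=np.c_[(P[r][:,:2]-o)@ex,(P[r][:,:2]-o)@ey,P[r][:,2]]*1000
J=J[np.argsort(J[:,1])];print(len(J),J[::12].round().astype(int).tolist())
```

```text
[ 0.44513068 -0.03365533  0.20499378] [-2.54484052  0.08982163  0.32001769]
122 [[8, -203, 53], [9, -195, 53], [4, -189, 61], [10, -184, 55], [10, -178, 55], [10, -172, 48], [9, -166, 55], [5, -160, 59], [9, -154, 52], [5, -145, 59], [9, -139, 59]]
```

View pics/s7.png

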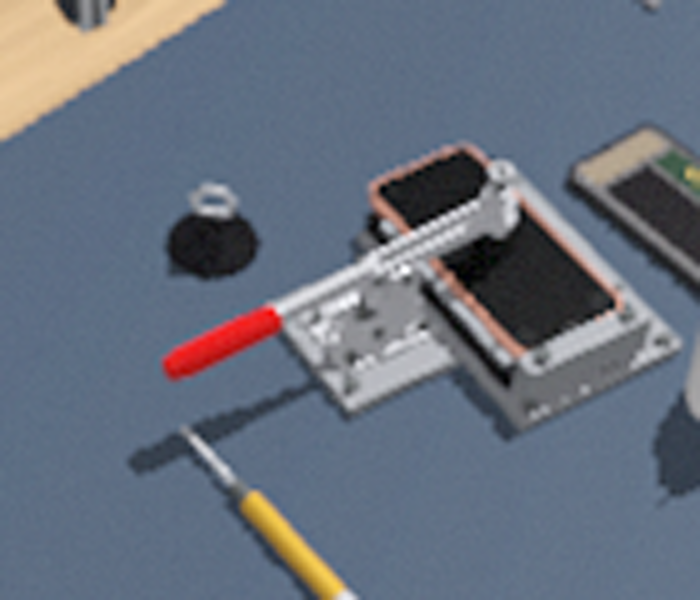

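After release the handle stays level (grip from (165,365) to (280,320), about 53 mm above the table). The foot is on the phone, the phone is home, and the bystanders are unmoved. Handing in.

move_arm --steps '[[[255,0,0,0,0],[255,0,0,0,0],[255,0,0,0,0]]]'

```text
t: 10.05
ee_pos: [0.4491, -0.0339, 0.2037]
eef_rot: [180.0, 0.0, -13.9]
force: [-0.0, -0.6, -0.1]
opening: 0.001
```

```bash
python3 -c "
from station import ticket,readout
print(readout.read_state()['force']);print(ticket.close_job())"
```

```text
[-0.03571059 -0.63507459 -0.12703802]
the job is handed in; nothing more can be done
None
```

I pushed the phone home along the guides and closed the toggle clamp over it. The job was handed in at about 10 s on the robot's clock, with the arm clear of everything.

- **Phone:** I pushed it by its overhanging end with the fingers shut. The tool stopped advancing while the force climbed to about 14 N. After I backed off, the picture showed the far edge at the stop bar.
- **Clamp:** I pushed the red handle round its arc and then pressed it down to about 19 N. Once released, it stayed level, with the grip about 53 mm above the table. The foot is on the phone.
- **Bystanders:** the lifter, driver, opened phone and squeeze bottle looked unmoved in the last crop. The pump dispenser, spray bottle, flux jar and tweezers were mostly outside that crop, but the arm never came near them.
- **Not measured:** I could not read the foot force or the joint angle directly, so I judged the lock by the handle staying level after release. My stop-edge pixels gave a heading of -11°, against about -14° from the phone and jig outline. I used -14°, and nothing in the pushes contradicted it.

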